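# Weigh two contact-tip tins by hand and rack the fuller one

### The job

One of the two contact-tip tins is nearly used up: lift the blue-lidded tin clear of the bench, hold it still a moment to feel its weight and stand it back on the bench, then lift the green-lidded one and feel it the same way. Slide the heavier tin along the yellow-walled rack from its open front, past the spring catch and fully home against the end stop, and leave the lighter one standing on the bench. Keep the tins upright, set them down and push gently, let go at the end, and leave the other things on the bench where they are.

Things in the scene. Friction and masses are not known exactly. Their poses are not given: they have to be found in the camera images.
- tin_blue: Round closed metal tin with a blue lid, 56 mm diameter, 90 mm tall, straight-sided (lid flush), upright. Origin: centre of the underside, z up. Like the green one but for the lid. One of the two weighs 0.55 to 0.85 kg, the other 0.2 to 0.45 kg; which is which changes between starts. The contents may shift a little. Keep it under 40 N against bench or rack.
- tin_green: Round closed metal tin with a green lid, 56 mm diameter, 90 mm tall, straight-sided (lid flush), upright. Origin: centre of the underside, z up. Like the blue one but for the lid. One of the two weighs 0.55 to 0.85 kg, the other 0.2 to 0.45 kg; which is which changes between starts. The contents may shift a little. Keep it under 40 N against bench or rack.
- rack: Low rack fixed to the bench. Origin on the bench under it; x runs along the channel from the open front (-x) to the end stop (+x), z up. Smooth, slippery black plastic base plate 6 mm thick, x -95 to +80, y -67 to +67 mm, on which the tin stands and slides. No part is over 32 mm above the bench: fingers above 40 mm clear it. Sliding in takes 2 to 10 N.
- rack_apron (a point): Middle of the bare front of the base plate, 6 mm above the bench, rack x = -62, y = 0 mm: set the tin down here before sliding it in.
- rack_wall (a point): Front end of the yellow fixed wall's inner face: rack x = -15, y = +28 mm. From here the rigid wall runs straight along x to +75 mm; in front of here it flares outward to y = +42 at x = -38 mm. A tin touching it has its middle at y = 0; while sliding in keep the tin's middle at y = 0 to -3 mm, off the rigid wall.
- rack_catch (a point): Axis of the free-turning sprung brass roller at rest (the point itself does not move): rack x = +15, y = -30 mm, 19 mm above the bench; roller 12 mm diameter, 11 to 27 mm high. It yields to -y by up to 12 mm, at 3 to 13 N. A tin meets it when the tin's middle is at about x = -1 mm, pushes it back 4 mm at x = +15, and is then kept in by it.
- rack_home (a point): Where the middle of the tin's underside is when fully home: rack x = +32, y = 0 mm, 6 mm above the bench. The tin then touches the rigid yellow end stop, whose face is at rack x = +60 mm and which is felt as a sharp rise in force.
- screwdriver: Bystander, leave alone: screwdriver 190 mm long lying near the tins; its origin is under its middle, long axis x.
- hammer: Bystander, leave alone: hammer 270 mm long lying at the back; origin under its middle, long axis x.
- brush: Bystander, leave alone: brush 220 mm long lying towards the right front; origin under its middle, long axis x.
- spray_can: Bystander, leave alone: standing spray can, 60 mm diameter, 170 mm tall, at the back; origin at the centre of its underside.
- pliers: Bystander, leave alone: red-handled pliers 170 mm long lying flat near the robot; origin near the joint of the pliers, jaws to +x, handles to -x.
- magnet: Bystander, leave alone: red L-shaped welding magnet, legs about 90 mm, 16 mm thick, lying to the left; origin at the middle of its x leg.
Not all that is in view belongs to the job. Leave any orange or pink look-alike of the tin_blue alone.

How it is judged:
By the outcome, as a careful person would: the job done as asked, in the order asked, and still so for the second after the job is handed in, with the robot touching nothing.
It also fails if it takes over 72 s, if anything falls off the work surface, if the arm or the gripper's body presses on something with over 40 N, if the wrist force passes 120 N, or if a joint passes its speed limit or range.

### The arm

A 6-joint arm with a two-finger parallel gripper is mounted at the origin on the work surface. World frame = base frame: x ahead of the robot, y to its left, z up, the work surface at z = 0. Lengths are in m, angles in rad, forces in N, time in s.
With the tool pointing down it reaches from about 0.425 to 0.95 m from the base axis. Payload 3.5 kg.
Tool frame: the origin (TCP) lies midway between the tips of the shut fingers; the grasp point (between the pads) lies 19 mm behind it; z points along the fingers, y is the direction in which the jaws open and shut (so a half turn about z gives the same grasp; the last joint's range is limited). The gripper opens to 85 mm and grips with 20 to 120 N. Pads are 22 mm wide; open, the fingers measure 114 mm over their backs; the gripper's body (76 mm by 85 mm) begins 54 mm behind the grasp point. The pads swing forward as they close: fully open they stand 13 mm farther back than shut.
Start: joints at [-1.454, 0.286, 1.577, -0, 1.279, -0.15], TCP at [0.178, -0.651, 0.231] pointing down, gripper open.
Joint ranges: [-2.77, 2.77], [-0.9, 2.22], [0.21, 2.48], [-1.53, 4.67], [0.24, 2.81], [-2.84, 2.84]. Speed limits (rad/s): [2.79, 2.79, 3.14, 3.14, 3.14, 3.14].

### API

Orientations are given as a unit quaternion [x, y, z, w].
In Python, from plant import ctrl gives the robot as it stands.
- The arm moves only by the tool apply_moves, never from a script. Its argument "moves" is a list that holds one entry, the list of rows, each a list of 7 numbers: the shift along the tool's x, y, z in m, then the turn, a rotation vector about the tool's x, y, z in degrees, then the gripper's target within -1 to 1 (shut at 1, half-way at 0, fully open at -1). In form: [[[tx, ty, tz, ax, ay, az, hand], ...]]. A call has 1 to 12 rows; each row shifts and turns the pose as measured when the row begins, along the tool's axes as they then stand; what a row does not reach is not made up. A row lasts 1/10 s, in which the tool goes at most 50 mm and 8.59 degrees, less where a joint would pass 70% of its speed; a pose out of reach is approached as far as the arm can. A call with a gripper value outside its range is refused whole. The fingers move at their own pace and stop on an object; "force" is the grip in N (left out, the last holds). Time passes only in rows, so rows that do not move let the fingers close. It gives the time, the measured TCP pose, the force and the opening at its end, in the units of the state.
- ctrl.get_state(): the state, without advancing time (a new reading comes with each control period).
- ctrl.read_camera(name): name is "side" or "top"; returns the picture (384x512x3 uint8, red, green, blue); there is no depth.
- ctrl.get_calibration(name): a dict with "camera_matrix" (3x3 intrinsics, pixels), "cam_to_world" (4x4, takes a point from camera to world coordinates). Camera axes: x right, y up, looking along -z (the intrinsics and any distortion apply to the point x, -y, -z); pixel columns grow to the right and rows downward; lengths in m; the calibration is good to about 2 mm. A picture is of the moment at which its call begins. get_calibration takes no time and is no camera call.
- ctrl.sign_off(): hands the job in, once; it reports no verdict.
The state is a dict: "time": time; "qpos": joint angles; "dq": joint speeds; "joint_efforts": joint torques, N m; "eef_pos": TCP position; "tcp_rot": TCP orientation; "contact_force": force on the tool from outside, world axes, zero at the start; "wrist_torque": the same for the moment, N m; "opening": opening from 0.0 (shut) to 1.0 (fully open).
Only numpy, scipy, OpenCV 4.12 (cv2) and the standard library are available. Lean on these libraries where they do the work, as an engineer would, in place of code of your own. Each camera call takes 0.05 s, during which the arm holds its last target. There are 200 camera calls.

## Working session

There is one attempt and no reset: what is moved stays moved. The work goes in short steps, Python scripts to look and compute and a tool call to move; the robot and the scene stay as the last step left them, time stands still between calls to the robot, and variables do not carry over. Pictures are saved under pics/ and viewed, about 8 in all and at most 12, crops included, and the job is handed in when it is done.

Besides the shell and the picture viewer there is one more tool, called after ">>>" by a JSON object that holds its "op" and its "data". apply_moves: Moves the arm, as the interface text tells. Its arguments: {"type":"object","properties":{"moves":{"type":"array","items":{"type":"array","items":{"type":"array","items":{"type":"number"}}}},"force":{"type":"number"}},"required":["moves"]}

```bash
ls; mkdir -p pics; python3 - <<'E'
from plant import ctrl
import cv2
s=ctrl.get_state(); print(s)
for n in ("top","side"):
    c=ctrl.get_calibration(n); print(n,c)
    cv2.imwrite(f"pics/{n}0.png",ctrl.read_camera(n)[:,:,::-1])
E
```

```text
pics
{'time': 0.0, 'qpos': array([-1.45399959e+00,  2.87164060e-01,  1.57816957e+00, -1.60258664e-05,
        1.27859520e+00, -1.50002748e-01]), 'dq': array([ 6.72705669e-04, -2.15645752e-03,  8.40444442e-05,  7.29586807e-04,
       -6.03876239e-04,  1.25602407e-03]), 'joint_efforts': array([ 1.09847133e-03, -4.05974114e+01, -2.92625427e+01, -1.24528724e-04,
        5.84094014e-03,  3.18218753e-06]), 'eef_pos': array([ 0.17790677, -0.65045595,  0.22995227]), 'tcp_rot': array([ 9.91114457e-01,  1.33006647e-01,  1.17233375e-05, -1.16805311e-03]), 'contact_force': array([ 0.0061369 , -0.69940215,  0.86259144]), 'wrist_torque': array([-0.04488778, -0.02413522,  0.00537513]), 'opening': 1.000602854141221}
top {'camera_matrix': array([[376.55712466,   0.        , 259.74467818],
       [  0.        , 376.55712466, 189.04588887],
       [  0.        ,   0.        ,   1.        ]]), 'cam_to_world': array([[-0.00765802,  0.99748531, -0.07045851,  0.41893394],
       [-0.99995212, -0.00806811, -0.00553753, -0.00372866],
       [-0.00609207,  0.07041273,  0.99749934,  1.30819287],
       [ 0.        ,  0.        ,  0.        ,  1.        ]])}
side {'camera_matrix': array([[429.89872342,   0.        , 254.58864749],
       [  0.        , 429.89872342, 191.69861113],
       [  0.        ,   0.        ,   1.        ]]), 'cam_to_world': array([[-0.99915099,  0.02646641, -0.03157271,  0.46927482],
       [-0.04088356, -0.73152381,  0.68058905,  0.78875136],
       [-0.00508345,  0.68130202,  0.73198477,  0.90869584],
       [ 0.        ,  0.        ,  0.        ,  1.        ]])}
```

View pics/top0.png

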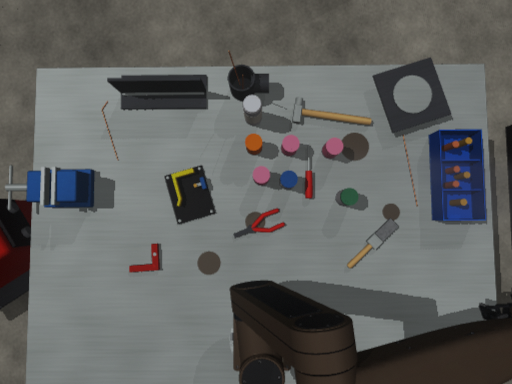

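View pics/side0.png

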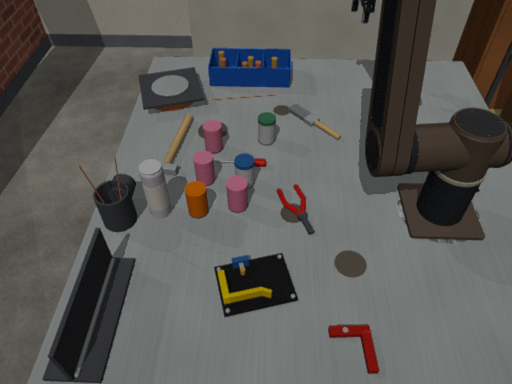

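The top view shows the blue lid at (289,180) and the green lid at (349,197). The look-alikes to leave alone are pink at (262,175), (291,145) and (334,147), and orange at (254,143). Only the blue and green lids on grey bodies fit the description. The rack is at (190,194), with its end stop up in the image (+x) and the wall on the left (+y). Next I'll measure these and confirm in one enlarged crop.

```bash
cat > h.py <<'E'
import numpy as np, cv2
from plant import ctrl
def ray(n,u,v):
    c=ctrl.get_calibration(n);K=c["camera_matrix"];T=c["cam_to_world"]
    d=np.array([(u-K[0,2])/K[0,0],-(v-K[1,2])/K[1,1],-1]); return T[:3,3],T[:3,:3]@d
def onz(n,u,v,z):
    o,d=ray(n,u,v); return o+d*(z-o[2])/d[2]
def proj(n,p):
    c=ctrl.get_calibration(n);K=c["camera_matrix"];T=c["cam_to_world"]
    q=T[:3,:3].T@(np.array(p)-T[:3,3]); return np.array([K[0,2]-K[0,0]*q[0]/q[2],K[1,2]+K[1,1]*q[1]/q[2]])
def blobs(im,lo,hi,amin=20):
    m=cv2.inRange(cv2.cvtColor(im,cv2.COLOR_RGB2HSV),lo,hi)
    n,l,s,c=cv2.connectedComponentsWithStats(m)
    return m,l,[(i,s[i],c[i]) for i in range(1,n) if s[i,4]>=amin]
E
python3 - <<'E'
from h import *
P={n:cv2.imread(f"pics/{n}0.png")[:,:,::-1].copy() for n in("top","side")}
R={"blue":((100,120,50),(125,255,255)),"green":((65,80,30),(92,255,255)),"yellow":((22,120,80),(34,255,255))}
for n in P:
  for k,(lo,hi) in R.items():
    for i,s,c in blobs(P[n],lo,hi,25)[2]:
      print(n,k,s,c.round(1),onz(n,*c,.09 if k!="yellow" else .03).round(4))
im=P["top"]
m=cv2.inRange(im[155:230,155:225],(0,0,0),(55,55,55)); m=cv2.morphologyEx(m,cv2.MORPH_CLOSE,np.ones((9,9)))
cs=max(cv2.findContours(m,0,1)[0],key=cv2.contourArea)
r=cv2.minAreaRect(cs);b=cv2.boxPoints(r)+[155,155];print(r)
w=np.array([onz("top",*p,.006) for p in b]);print(b,w.round(4),w.mean(0))
a=cv2.resize(im[150:230,150:230],(400,400),interpolation=cv2.INTER_CUBIC)
c=cv2.resize(im[130:210,290-40:370],(600,400),interpolation=cv2.INTER_CUBIC)
cv2.imwrite("pics/c1.png",cv2.resize(np.hstack([a,c]),(800,320))[:,:,::-1])
E
```

```text
top blue [ 429  129   57   92 3863] [457.5 177.3] [ 0.5378 -0.6381  0.09  ]
top blue [ 45 169  47  38 971] [ 69.8 188.5] [0.5118 0.6209 0.09  ]
top blue [ 27 171  14  31 402] [ 33.1 186. ] [0.5207 0.741  0.09  ]
top blue [280 171  18  17 236] [288.5 179. ] [ 0.537  -0.0906  0.09  ]
top blue [199 177   8  13  59] [202.6 182.6] [0.5276 0.1887 0.09  ]
top green [341 188  17  17 233] [349.  196.3] [ 0.479  -0.2854  0.09  ]
top yellow [171 168  23  38 216] [179.7 181.7] [0.5365 0.2762 0.03  ]
side blue [ 208   48   83   39 2728] [250.1  68. ] [ 0.5451 -0.5719  0.09  ]
side blue [235 154  19  16 254] [244.  161.3] [ 0.5387 -0.0868  0.09  ]
side blue [232 256  17  12 145] [239.9 261.1] [0.529 0.243 0.09 ]
side green [258 113  18  13 191] [266.5 118.8] [ 0.4803 -0.2812  0.09  ]
side yellow [217 270  55  34 634] [239.7 290.9] [0.5287 0.2843 0.03  ]
((34.71697998046875, 39.509429931640625), (49.99924087524414, 39.01039123535156), 74.05460357666016)
[[164.09434319 175.83018684]
 [201.60377121 165.11320686]
 [215.33961487 213.18867493]
 [177.83018875 223.90565491]] [[0.5597 0.3361 0.006 ]
 [0.5962 0.2055 0.006 ]
 [0.4286 0.1575 0.006 ]
 [0.3927 0.2869 0.006 ]] [0.49428758 0.24650985 0.006     ]
```

View pics/c1.png

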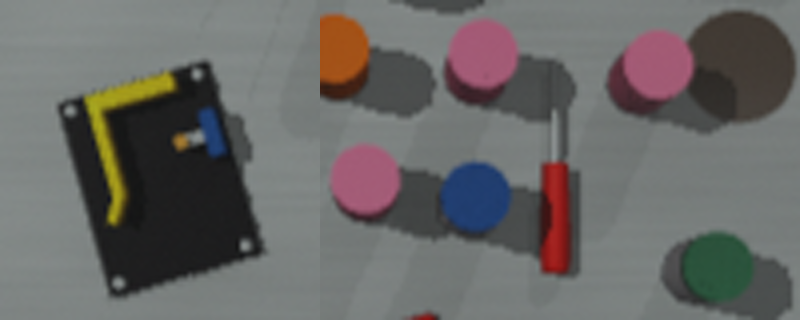

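The crop confirms plain blue and green lids on grey tins; the neighbours are pink and orange look-alikes. The plate measures 174 x 135 mm against 175 x 134 given, so the fit is good. I'll refine the rack with the side view and start turning the tool.

>>> {"op": "apply_moves", "data": {"moves": [[[0, 0, 0, 0, 0, -7.5, -1], [0, 0, 0, 0, 0, -7.5, -1], [0, 0, 0, 0, 0, -7.5, -1], [0, 0, 0, 0, 0, -7.5, -1], [0, 0, 0, 0, 0, -7.5, -1], [0, 0, 0, 0, 0, -7.5, -1], [0, 0, 0, 0, 0, 0, -1]]], "force": 50}}

```text
time: 0.8
eef_pos: [0.1776, -0.6477, 0.2241]
tcp_rot: [0.857, 0.516, 0.003, -0.006]
contact_force: [0.1, 0.1, -0.8]
opening: 0.997
```

```bash
cat >> h.py <<'E'
from scipy.spatial.transform import Rotation as Ro
def to(x,y,z):
    s=ctrl.get_state();R=Ro.from_quat(s["tcp_rot"]).as_matrix();d=np.array([x,y,z])-s["eef_pos"]
    print("t",round(s["time"],2),"tcp",s["eef_pos"].round(4),"F",s["contact_force"].round(2),"open",round(s["opening"],3),
     "yaw",np.degrees(np.arctan2(R[1,0],R[0,0])).round(2),"toolz",R[:,2].round(4),"q",s["qpos"].round(2)); print("shift tool(mm)",(R.T@d*1000).round(1))
E
python3 - <<'E'
from h import *
S=cv2.imread("pics/side0.png")[:,:,::-1].copy(); T=cv2.imread("pics/top0.png")[:,:,::-1].copy()
m=cv2.inRange(S[245:320,205:305],(0,0,0),(60,60,60)); m|=cv2.inRange(cv2.cvtColor(S[245:320,205:305],cv2.COLOR_RGB2HSV),(22,120,60),(34,255,255))
m=cv2.morphologyEx(m,cv2.MORPH_CLOSE,np.ones((9,9)))
cs=max(cv2.findContours(m,0,1)[0],key=cv2.contourArea)
ap=cv2.approxPolyDP(cs,4,True)[:,0]+[205,245]
print([(tuple(p),onz("side",*p,.006)[:2].round(4)) for p in ap])
# predicted rack points in images vs. yellow inner face
th=np.radians(16.2);ex=np.array([np.cos(th),np.sin(th)]);ey=np.array([-ex[1],ex[0]]);o=np.array([.5015,.2486])
for n,I in(("top",T),("side",S)):
  V=cv2.resize(I,None,fx=6,fy=6,interpolation=cv2.INTER_CUBIC)
  def pt(x,y,z): return tuple(((proj(n,[*(o+ex*x*.001+ey*y*.001),z*.001])+.5)*6).astype(int))
  for pl,z,c in(([(-95,-67),(80,-67),(80,67),(-95,67),(-95,-67)],6,(255,0,255)),([(-38,42),(-15,28),(60,28),(60,0)],32,(0,255,255))):
    for a,b in zip(pl,pl[1:]): cv2.line(V,pt(*a,z),pt(*b,z),c,1)
  q=pt(0,0,6);q=(max(q[0]-200,0),max(q[1]-220,0)); 
  A=V[q[1]:q[1]+440,q[0]:q[0]+400] if n=="top" else np.hstack([A,V[q[1]:q[1]+440,q[0]:q[0]+400]])
cv2.imwrite("pics/c2.png",A[:,:,::-1])
to(.5375,-.0905,.23)
E
```

```text
[((np.int64(281), np.int64(253)), array([0.4327, 0.1588])), ((np.int64(249), np.int64(259)), array([0.5128, 0.18  ])), ((np.int64(243), np.int64(267)), array([0.5264, 0.204 ])), ((np.int64(215), np.int64(267)), array([0.5955, 0.2066])), ((np.int64(224), np.int64(319)), array([0.561 , 0.3428])), ((np.int64(297), np.int64(299)), array([0.3957, 0.2866]))]
t 0.8 tcp [ 0.1776 -0.6477  0.2241] F [ 0.14  0.15 -0.77] open 0.997 yaw 62.07 toolz [-0.0015  0.0122 -0.9999] q [-1.45  0.29  1.58 -0.    1.28 -0.97]
shift tool(mm) [6.609e+02 5.700e+01 3.000e-01]
```

View pics/c2.png

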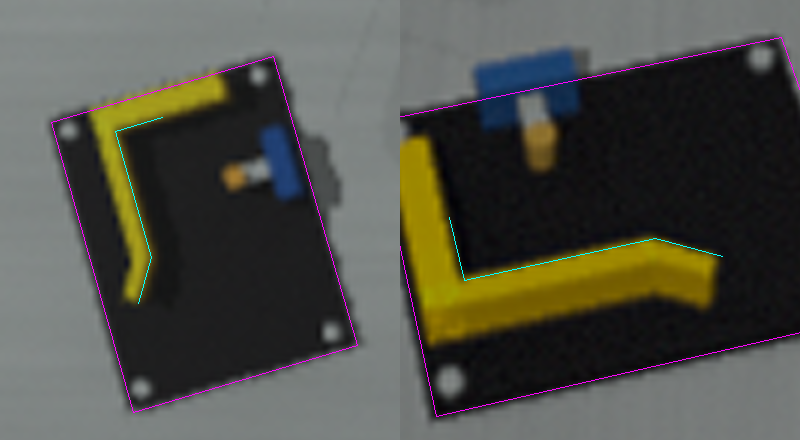

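The predicted plate and wall outlines lie on the picture within about 1.5 mm in both views (plate corners at (50,122), (273,57), (357,346), (132,410) in the crop). Rack pose: origin (0.5015, 0.2486), yaw 16.2°. Moving to above the blue tin.

>>> {"op": "apply_moves", "data": {"moves": [[[0.05, 0.004, -0.001, 0, 0, 0, -1], [0.05, 0.004, -0.001, 0, 0, 0, -1], [0.05, 0.004, -0.001, 0, 0, 0, -1], [0.05, 0.004, -0.001, 0, 0, 0, -1], [0.05, 0.004, -0.001, 0, 0, 0, -1], [0.05, 0.004, -0.001, 0, 0, 0, -1], [0.05, 0.004, -0.001, 0, 0, 0, -1], [0.05, 0.004, -0.001, 0, 0, 0, -1], [0.05, 0.004, -0.001, 0, 0, 0, -1], [0.05, 0.004, -0.001, 0, 0, 0, -1], [0, 0, 0, 0, 0, 0, -1]]]}}

```text
time: 1.9
eef_pos: [0.4525, -0.2261, 0.2348]
tcp_rot: [0.867, 0.497, 0.004, -0.008]
contact_force: [-1.6, -1.0, 1.0]
opening: 0.999
```

```bash
python3 -c "
from h import *
to(.5375,-.0905,.23)"
```

```text
t 1.9 tcp [ 0.4525 -0.2261  0.2348] F [-1.59 -0.98  0.97] open 0.999 yaw 59.66 toolz [-0.001   0.0177 -0.9998] q [-0.67 -0.09  1.98  0.01  1.27 -0.15]
shift tool(mm) [159.9   5.    7.1]
```

>>> {"op": "apply_moves", "data": {"moves": [[[0.05, 0.002, 0.001, 0, 0, 0, -1], [0.05, 0.002, 0.001, 0, 0, 0, -1], [0.05, 0.002, 0.001, 0, 0, 0, -1], [0, 0, 0, 0, 0, 0, -1], [0, 0, 0, 0, 0, 0, -1]]]}}

```text
time: 2.4
eef_pos: [0.5331, -0.1006, 0.2331]
tcp_rot: [0.871, 0.492, 0.003, -0.007]
contact_force: [0.7, 0.3, -0.0]
opening: 1.0
```

```bash
cat >> h.py <<'E'
def go(x,y,z,yaw):
    to(x,y,z); R=Ro.from_quat(ctrl.get_state()["tcp_rot"]); a=np.radians(yaw)
    W=Ro.from_matrix(np.array([[np.cos(a),np.sin(a),0],[np.sin(a),-np.cos(a),0],[0,0,-1]]))
    print("rot tool(deg)",np.degrees((R.inv()*W).as_rotvec()).round(2))
E
python3 -c "
from h import *
go(.5375,-.0905,.115,60)"
```

```text
t 2.4 tcp [ 0.5331 -0.1006  0.2331] F [ 0.68  0.28 -0.01] open 1.0 yaw 58.91 toolz [-0.0017  0.0156 -0.9999] q [-0.38 -0.01  1.9   0.01  1.26  0.16]
shift tool(mm) [  9.4  -0.3 118.2]
rot tool(deg) [-0.54 -0.72 -1.09]
```

>>> {"op": "apply_moves", "data": {"moves": [[[0.009, 0, 0.03, -0.5, -0.7, -1, -1], [0.001, 0, 0.03, 0, 0, 0, -1], [0, 0, 0.03, 0, 0, 0, -1], [0, 0, 0.02, 0, 0, 0, -1], [0, 0, 0, 0, 0, 0, -1]]]}}

```text
time: 2.9
eef_pos: [0.537, -0.0982, 0.1211]
tcp_rot: [0.87, 0.493, 0.0, 0.002]
contact_force: [1.1, 0.3, -0.5]
opening: 1.0
```

```bash
python3 -c "
from h import *
go(.5375,-.0905,.045,60)
for n in ('top','side'): cv2.imwrite(f'pics/{n}1.png',ctrl.read_camera(n)[:,:,::-1])
a=cv2.imread('pics/side1.png')[100:220,170:330]; cv2.imwrite('pics/c3.png',cv2.resize(a,(640,480)))
"
```

```text
t 2.9 tcp [ 0.537  -0.0982  0.1211] F [ 1.14  0.26 -0.46] open 1.0 yaw 59.06 toolz [ 0.0021 -0.003  -1.    ] q [-0.37  0.12  1.98 -0.    1.03  0.18]
shift tool(mm) [ 7.  -3.8 76.1]
rot tool(deg) [ 0.19  0.09 -0.94]
```

View pics/c3.png

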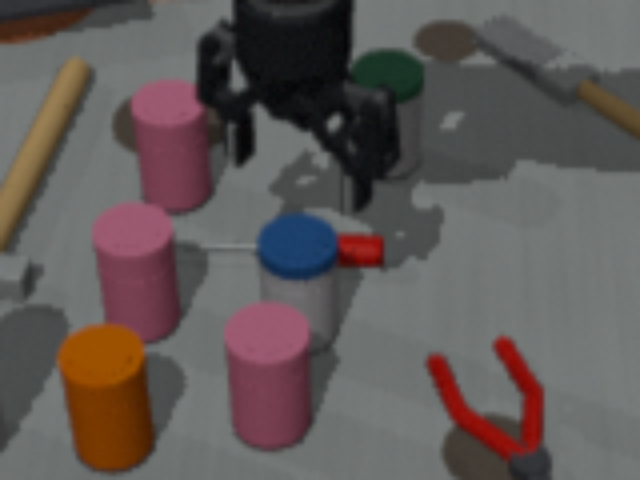

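The gripper (fingers at (240,150) and (360,190) in the crop) is above the blue tin at (298,245) and clear of the pinks. I'll centre and descend.

>>> {"op": "apply_moves", "data": {"moves": [[[0.007, -0.004, 0, 0, 0, -0.9, -1], [0.002, 0, 0.02, 0, 0, 0, -1], [0.001, 0, 0.02, 0, 0, 0, -1], [0.001, 0, 0.02, 0, 0, 0, -1], [0, 0, 0.008, 0, 0, 0, -1], [0, 0, 0, 0, 0, 0, -1]]]}}

```text
time: 3.6
eef_pos: [0.5499, -0.0901, 0.0667]
tcp_rot: [0.866, 0.5, 0.009, 0.012]
contact_force: [0.4, 0.4, 0.1]
opening: 1.0
```

```bash
python3 -c "
from h import *
go(.5375,-.0905,.045,60)"
```

```text
t 3.6 tcp [ 0.5499 -0.0901  0.0667] F [0.37 0.38 0.14] open 1.0 yaw 59.95 toolz [ 0.028  -0.0119 -0.9995] q [-0.34  0.21  2.   -0.    0.9   0.18]
shift tool(mm) [ -6.6 -11.2  21.4]
rot tool(deg) [ 1.73 -0.21 -0.05]
```

>>> {"op": "apply_moves", "data": {"moves": [[[-0.006, -0.011, 0, 1.7, 0, 0, -1], [0, 0, 0, 0, 0, 0, -1], [0, 0, 0, 0, 0, 0, -1]]]}}

```text
time: 3.9
eef_pos: [0.5384, -0.0904, 0.0701]
tcp_rot: [0.866, 0.5, 0.003, 0.0]
contact_force: [0.1, -0.2, 0.7]
opening: 0.994
```

```bash
python3 -c "
from h import *
go(.5375,-.0905,.045,60)"
```

```text
t 3.9 tcp [ 0.5384 -0.0904  0.0701] F [ 0.06 -0.24  0.7 ] open 0.994 yaw 59.97 toolz [ 0.0055  0.0023 -1.    ] q [-0.35  0.2   2.01  0.    0.93  0.17]
shift tool(mm) [-0.7 -0.8 25.1]
rot tool(deg) [ 0.21 -0.27 -0.03]
```

>>> {"op": "apply_moves", "data": {"moves": [[[0, -0.002, 0.006, 0.3, -0.2, 0, -1], [0, -0.001, 0.006, 0.3, 0, 0, -1], [0, -0.001, 0.006, 0.3, 0, 0, -1], [0, -0.001, 0.006, 0.2, 0, 0, -1], [0, 0, 0, 0, 0, 0, -1], [0, 0, 0, 0, 0, 0, -1]]]}}

```text
time: 4.5
eef_pos: [0.534, -0.0878, 0.0447]
tcp_rot: [0.866, 0.5, -0.004, -0.007]
contact_force: [-0.3, 0.3, 0.3]
opening: 1.002
```

```bash
python3 -c "
from h import *
go(.5375,-.0905,.045,60)"
```

```text
t 4.5 tcp [ 0.534  -0.0878  0.0447] F [-0.3   0.25  0.34] open 1.002 yaw 59.96 toolz [-0.0133  0.0091 -0.9999] q [-0.35  0.24  2.02  0.    0.9   0.17]
shift tool(mm) [-0.6  4.3 -0.4]
rot tool(deg) [-0.92 -0.07 -0.04]
```

>>> {"op": "apply_moves", "data": {"moves": [[[0, 0.004, 0, -0.9, 0, 0, -1], [0, 0, 0, 0, 0, 0, -1], [0, 0, 0, 0, 0, 0, -1], [0, 0, 0, 0, 0, 0, -0.4], [0, 0, 0, 0, 0, 0, -0.2], [0, 0, 0, 0, 0, 0, 0]]], "force": 30}}

```text
time: 5.1
eef_pos: [0.5387, -0.0903, 0.0455]
tcp_rot: [0.866, 0.5, 0.002, 0.001]
contact_force: [1.2, -0.9, -0.1]
opening: 0.651
```

```bash
python3 -c "
from h import *
go(.5375,-.0905,.045,60)"
```

```text
t 5.1 tcp [ 0.5387 -0.0903  0.0455] F [ 1.18 -0.86 -0.1 ] open 0.651 yaw 59.96 toolz [ 3.7e-03 -3.0e-04 -1.0e+00] q [-0.35  0.24  2.01  0.    0.89  0.17]
shift tool(mm) [-0.8 -1.   0.5]
rot tool(deg) [ 0.19 -0.09 -0.04]
```

>>> {"op": "apply_moves", "data": {"moves": [[[0, 0, 0, 0, 0, 0, 1], [0, 0, 0, 0, 0, 0, 1], [0, 0, 0, 0, 0, 0, 1], [0, 0, 0, 0, 0, 0, 1]]], "force": 60}}

```text
time: 5.5
eef_pos: [0.5388, -0.0903, 0.0456]
tcp_rot: [0.866, 0.5, 0.002, 0.001]
contact_force: [1.1, -1.1, 0.2]
opening: 0.641
```

>>> {"op": "apply_moves", "data": {"moves": [[[0, 0, -0.008, 0, 0, 0, 1], [0, 0, -0.01, 0, 0, 0, 1], [0, 0, -0.01, 0, 0, 0, 1], [0, 0, -0.01, 0, 0, 0, 1], [0, 0, -0.008, 0, 0, 0, 1], [0, 0, 0, 0, 0, 0, 1], [0, 0, 0, 0, 0, 0, 1], [0, 0, 0, 0, 0, 0, 1]]]}}

```text
time: 6.3
eef_pos: [0.5364, -0.0894, 0.094]
tcp_rot: [0.866, 0.5, 0.0, -0.001]
contact_force: [0.1, 0.4, -2.3]
opening: 0.643
```

```bash
python3 -c "
from h import *
go(.5375,-.0905,.085,60)"
```

```text
t 6.3 tcp [ 0.5364 -0.0894  0.094 ] F [ 0.14  0.44 -2.33] open 0.643 yaw 59.97 toolz [-5.0e-04  1.3e-03 -1.0e+00] q [-0.35  0.16  2.    0.    0.98  0.17]
shift tool(mm) [-0.4  1.5  9. ]
rot tool(deg) [-0.06 -0.05 -0.03]
```

>>> {"op": "apply_moves", "data": {"moves": [[[0, 0, 0, 0, 0, 0, 1], [0, 0, 0, 0, 0, 0, 1], [0, 0, 0, 0, 0, 0, 1], [0, 0, 0, 0, 0, 0, 1], [0, 0, 0, 0, 0, 0, 1]]]}}

```text
time: 6.8
eef_pos: [0.5353, -0.089, 0.0922]
tcp_rot: [0.866, 0.5, -0.001, -0.002]
contact_force: [-0.7, -0.5, -3.7]
opening: 0.644
```

>>> {"op": "apply_moves", "data": {"moves": [[[0, 0, 0, 0, 0, 0, 1], [0, 0, 0, 0, 0, 0, 1], [0, 0, 0, 0, 0, 0, 1]]]}}

```text
time: 7.1
eef_pos: [0.5352, -0.089, 0.092]
tcp_rot: [0.866, 0.5, -0.001, -0.002]
contact_force: [0.3, 0.6, -3.1]
opening: 0.641
```

```bash
python3 -c "
from h import *
go(.5375,-.0905,.045,60)"
```

```text
t 7.1 tcp [ 0.5352 -0.089   0.092 ] F [ 0.29  0.59 -3.09] open 0.641 yaw 59.96 toolz [-0.0041  0.0026 -1.    ] q [-0.35  0.16  2.    0.    0.98  0.17]
shift tool(mm) [-0.2  2.9 47. ]
rot tool(deg) [-0.28 -0.01 -0.04]
```

Blue weighs about 3.2 N (0.33 kg), so it looks like the lighter tin. I'll set it back down.

>>> {"op": "apply_moves", "data": {"moves": [[[0, 0.002, 0.008, -0.2, 0, 0, 1], [0, 0, 0.01, 0, 0, 0, 1], [0, 0, 0.01, 0, 0, 0, 1], [0, 0, 0.006, 0, 0, 0, 1], [0, 0, 0, 0, 0, 0, 1], [0, 0, 0, 0, 0, 0, 1]]]}}

```text
time: 7.7
eef_pos: [0.5362, -0.0898, 0.0537]
tcp_rot: [0.866, 0.5, -0.001, -0.001]
contact_force: [-0.1, 0.4, -3.2]
opening: 0.642
```

```bash
python3 -c "
from h import *
go(.5375,-.0905,.045,60)"
```

```text
t 7.7 tcp [ 0.5362 -0.0898  0.0537] F [-0.14  0.35 -3.17] open 0.642 yaw 59.96 toolz [-0.0031  0.0015 -1.    ] q [-0.35  0.22  2.01  0.    0.91  0.17]
shift tool(mm) [0.1 1.5 8.7]
rot tool(deg) [-0.2   0.01 -0.04]
```

>>> {"op": "apply_moves", "data": {"moves": [[[0, 0, 0.003, -0.2, 0, 0, 1], [0, 0, 0.002, 0, 0, 0, 1], [0, 0, 0, 0, 0, 0, 1], [0, 0, 0.002, 0, 0, 0, 1], [0, 0, 0, 0, 0, 0, 1]]]}}

```text
time: 8.2
eef_pos: [0.537, -0.09, 0.0471]
tcp_rot: [0.866, 0.5, 0.001, 0.001]
contact_force: [-0.2, -0.1, -2.6]
opening: 0.642
```

```bash
python3 -c "
from h import *
go(.5375,-.0905,.045,60)"
```

```text
t 8.2 tcp [ 0.537  -0.09    0.0471] F [-0.21 -0.11 -2.58] open 0.642 yaw 59.96 toolz [ 0.0021 -0.001  -1.    ] q [-0.35  0.23  2.02 -0.    0.89  0.17]
shift tool(mm) [-0.2  0.7  2.1]
rot tool(deg) [ 0.13 -0.01 -0.04]
```

>>> {"op": "apply_moves", "data": {"moves": [[[0, 0, 0.001, 0, 0, 0, 1], [0, 0, 0, 0, 0, 0, 1], [0, 0, 0.001, 0, 0, 0, 1], [0, 0, 0, 0, 0, 0, 1]]]}}

```text
time: 8.6
eef_pos: [0.5376, -0.0903, 0.0457]
tcp_rot: [0.866, 0.5, 0.001, 0.002]
contact_force: [0.4, 0.8, -3.2]
opening: 0.643
```

```bash
python3 -c "
from h import *
go(.5375,-.0905,.045,60)"
```

```text
t 8.6 tcp [ 0.5376 -0.0903  0.0457] F [ 0.39  0.84 -3.22] open 0.643 yaw 59.97 toolz [ 0.0035 -0.0016 -1.    ] q [-0.35  0.23  2.02 -0.    0.89  0.17]
shift tool(mm) [-0.3  0.   0.7]
rot tool(deg) [ 0.22 -0.02 -0.03]
```

>>> {"op": "apply_moves", "data": {"moves": [[[0, 0, 0.001, 0.2, 0, 0, 1], [0, 0, 0.001, 0, 0, 0, 1], [0, 0, 0, 0, 0, 0, 1]]]}}

```text
time: 8.9
eef_pos: [0.538, -0.0904, 0.0456]
tcp_rot: [0.866, 0.5, -0.0, -0.0]
contact_force: [-0.5, -0.3, -3.2]
opening: 0.645
```

```bash
python3 -c "
from h import *
go(.5375,-.0905,.045,60)"
```

```text
t 8.9 tcp [ 0.538  -0.0904  0.0456] F [-0.54 -0.26 -3.23] open 0.645 yaw 59.98 toolz [-6.e-04  5.e-04 -1.e+00] q [-0.35  0.24  2.01  0.    0.89  0.17]
shift tool(mm) [-0.3 -0.4  0.6]
rot tool(deg) [-0.05 -0.01 -0.02]
```

>>> {"op": "apply_moves", "data": {"moves": [[[0, 0, 0.002, 0, 0, 0, 1], [0, 0, 0.001, 0, 0, 0, 1], [0, 0, 0.001, 0, 0, 0, 1]]]}}

```text
time: 9.2
eef_pos: [0.5382, -0.0906, 0.0454]
tcp_rot: [0.866, 0.5, -0.001, -0.002]
contact_force: [-3.8, 1.0, 5.0]
opening: 0.64
```

```bash
python3 -c "
from h import *
go(.5375,-.0905,.045,60)"
```

```text
t 9.2 tcp [ 0.5382 -0.0906  0.0454] F [-3.77  0.97  5.04] open 0.64 yaw 60.01 toolz [-0.004   0.0013 -1.    ] q [-0.35  0.24  2.01 -0.    0.9   0.17]
shift tool(mm) [-0.3 -0.7  0.4]
rot tool(deg) [-0.24  0.05  0.01]
```

It has touched the bench (5 N). I'll release and rise.

>>> {"op": "apply_moves", "data": {"moves": [[[0, 0, 0, 0, 0, 0, 0], [0, 0, 0, 0, 0, 0, -0.5], [0, 0, 0, 0, 0, 0, -1], [0, 0, 0, 0, 0, 0, -1], [0, 0, 0, 0, 0, 0, -1]]], "force": 30}}

```text
time: 9.7
eef_pos: [0.54, -0.0912, 0.0456]
tcp_rot: [0.866, 0.5, 0.001, 0.001]
contact_force: [0.5, -0.2, -0.1]
opening: 0.998
```

>>> {"op": "apply_moves", "data": {"moves": [[[0, 0, -0.008, 0, 0, 0, -1], [0, 0, -0.01, 0, 0, 0, -1], [0, 0, -0.01, 0, 0, 0, -1], [0, 0, -0.015, 0, 0, 0, -1], [0, 0, -0.02, 0, 0, 0, -1], [0, 0, -0.02, 0, 0, 0, -1], [0, 0, 0, 0, 0, 0, -1]]]}}

```text
time: 10.4
eef_pos: [0.5411, -0.0916, 0.1367]
tcp_rot: [0.866, 0.5, 0.002, 0.002]
contact_force: [-0.2, 0.3, -0.3]
opening: 0.998
```

```bash
python3 -c "
from h import *
go(.4795,-.285,.13,60)"
```

```text
t 10.4 tcp [ 0.5411 -0.0916  0.1367] F [-0.23  0.25 -0.29] open 0.998 yaw 60.0 toolz [ 0.006  -0.0022 -1.    ] q [-0.35  0.11  1.97 -0.    1.06  0.17]
shift tool(mm) [-198.3   43.3    6.8]
rot tool(deg) [ 0.36 -0.06  0.  ]
```

>>> {"op": "apply_moves", "data": {"moves": [[[-0.04, 0.009, 0, 0.3, 0, 0, -1], [-0.04, 0.009, 0, 0, 0, 0, -1], [-0.04, 0.009, 0, 0, 0, 0, -1], [-0.04, 0.009, 0, 0, 0, 0, -1], [-0.035, 0.007, 0, 0, 0, 0, -1], [0, 0, 0, 0, 0, 0, -1], [0, 0, 0, 0, 0, 0, -1]]]}}

```text
time: 11.1
eef_pos: [0.4791, -0.2873, 0.1365]
tcp_rot: [0.865, 0.502, 0.002, 0.001]
contact_force: [-0.0, 0.2, -0.3]
opening: 0.998
```

>>> {"op": "apply_moves", "data": {"moves": [[[0, 0, 0, 0, 0, -8, -1], [0, 0, 0, 0, 0, -8, -1], [0, 0, 0, 0, 0, -8, -1], [0, 0, 0, 0, 0, -8, -1], [0, 0, 0, 0, 0, -8, -1], [0, 0, 0, 0, 0, -6, -1], [0, 0, 0, 0, 0, 0, -1], [0, 0, 0, 0, 0, 0, -1]]]}}

```text
time: 11.9
eef_pos: [0.4807, -0.2758, 0.133]
tcp_rot: [0.584, 0.812, 0.003, -0.001]
contact_force: [1.1, 0.8, 0.6]
opening: 1.003
```

```bash
python3 - <<'E'
from h import *
go(.4795,-.285,.13,106)
P={n:ctrl.read_camera(n) for n in("top","side")}
for n in P: cv2.imwrite(f'pics/{n}2.png',P[n][:,:,::-1])
for n in P:
  for k,lo,hi in (("blue",(100,120,50),(125,255,255)),("green",(65,80,30),(92,255,255))):
    for i,s,c in blobs(P[n],lo,hi,40)[2]: 
      if s[4]<300: print(n,k,s,c.round(1),onz(n,*c,.09).round(4))
cv2.imwrite('pics/c4.png',cv2.resize(P["side"][80:240,150:350],(800,600))[:,:,::-1])
E
```

```text
t 11.9 tcp [ 0.4807 -0.2758  0.133 ] F [1.06 0.78 0.56] open 1.003 yaw 108.56 toolz [ 9.e-04  6.e-03 -1.e+00] q [-0.71  0.13  1.95  0.01  1.06 -1.03]
shift tool(mm) [-8.4 -4.1  3. ]
rot tool(deg) [ 0.15 -0.31  2.56]
top blue [280 171  18  17 234] [288.4 179.1] [ 0.5366 -0.0902  0.09  ]
top blue [199 177   8  13  61] [202.7 182.7] [0.5273 0.1884 0.09  ]
side blue [281  49  10  23 214] [285.3  59.9] [ 0.4196 -0.6312  0.09  ]
side blue [280  76   6  10  45] [282.8  80.6] [ 0.4294 -0.4953  0.09  ]
side blue [235 154  19  16 255] [244.2 161.3] [ 0.5383 -0.0868  0.09  ]
side blue [232 256  17  12 145] [239.9 261.1] [0.529 0.243 0.09 ]
side green [258 113  18  13 194] [266.5 118.8] [ 0.4805 -0.2812  0.09  ]
```

View pics/c4.png

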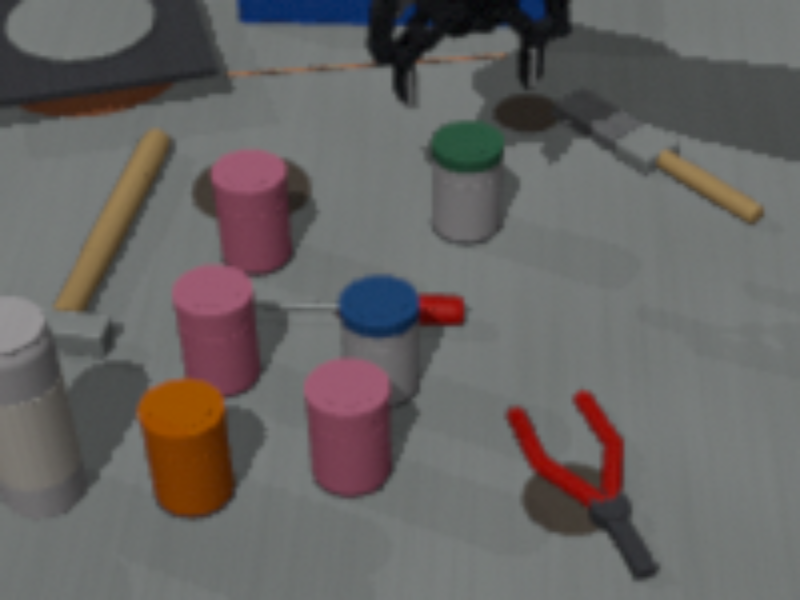

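Blue stands upright at its old place ((380,310) in the crop), with the same pixel centroid as before. The gripper is above green at (467,180) and nothing else has moved. Next I'll centre and descend.

>>> {"op": "apply_moves", "data": {"moves": [[[-0.0085, -0.004, 0, 0.1, -0.3, 2.5, -1], [0, 0, 0, 0, 0, 0, -1], [0, 0, 0.01, 0, 0, 0, -1], [0, 0, 0.01, 0, 0, 0, -1], [0, 0, 0.01, 0, 0, 0, -1], [0, 0, 0.01, 0, 0, 0, -1], [0, 0, 0, 0, 0, 0, -1], [0, 0, 0, 0, 0, 0, -1]]]}}

```text
time: 12.8
eef_pos: [0.4789, -0.2832, 0.0876]
tcp_rot: [0.602, 0.798, 0.001, -0.002]
contact_force: [-0.4, -0.4, -0.5]
opening: 0.999
```

```bash
python3 -c "
from h import *
go(.4795,-.285,.045,106)"
```

```text
t 12.8 tcp [ 0.4789 -0.2832  0.0876] F [-0.43 -0.43 -0.48] open 0.999 yaw 105.96 toolz [-0.0017  0.0033 -1.    ] q [-0.72  0.19  1.97  0.    0.98 -1.  ]
shift tool(mm) [-2.   0.2 42.6]
rot tool(deg) [-0.04 -0.21 -0.04]
```

>>> {"op": "apply_moves", "data": {"moves": [[[-0.002, 0, 0.01, 0, -0.2, 0, -1], [0, 0, 0.01, 0, 0, 0, -1], [0, 0, 0.01, 0, 0, 0, -1], [0, 0, 0.008, 0, 0, 0, -1], [0, 0, 0, 0, 0, 0, -1], [0, 0, 0, 0, 0, 0, -1]]]}}

```text
time: 13.4
eef_pos: [0.4796, -0.2854, 0.0462]
tcp_rot: [0.602, 0.798, -0.0, -0.0]
contact_force: [-0.2, -0.5, 0.0]
opening: 0.999
```

```bash
python3 -c "
from h import *
go(.4795,-.285,.045,106)"
```

```text
t 13.4 tcp [ 0.4796 -0.2854  0.0462] F [-0.16 -0.49  0.02] open 0.999 yaw 105.96 toolz [-5.e-04 -4.e-04 -1.e+00] q [-0.72  0.26  1.98 -0.    0.9  -1.  ]
shift tool(mm) [0.4 0.1 1.2]
rot tool(deg) [-0.03  0.02 -0.04]
```

>>> {"op": "apply_moves", "data": {"moves": [[[0, 0, 0, 0, 0, 0, -0.4], [0, 0, 0, 0, 0, 0, -0.2], [0, 0, 0, 0, 0, 0, 0]]], "force": 30}}

```text
time: 13.7
eef_pos: [0.4799, -0.2858, 0.047]
tcp_rot: [0.602, 0.798, -0.0, 0.0]
contact_force: [-1.9, 0.9, 0.0]
opening: 0.649
```

>>> {"op": "apply_moves", "data": {"moves": [[[0, 0, 0, 0, 0, 0, 1], [0, 0, 0, 0, 0, 0, 1], [0, 0, 0, 0, 0, 0, 1], [0, 0, 0, 0, 0, 0, 1]]], "force": 70}}

```text
time: 14.1
eef_pos: [0.48, -0.2859, 0.0472]
tcp_rot: [0.602, 0.798, -0.001, 0.001]
contact_force: [0.9, -0.5, -0.8]
opening: 0.642
```

```bash
python3 -c "
from h import *
go(.4795,-.285,.085,106)"
```

```text
t 14.1 tcp [ 0.48   -0.2859  0.0472] F [ 0.89 -0.53 -0.75] open 0.642 yaw 105.97 toolz [ 9.e-04 -2.e-03 -1.e+00] q [-0.72  0.26  1.98 -0.    0.9  -1.  ]
shift tool(mm) [  1.   -0.3 -37.8]
rot tool(deg) [ 0.02  0.12 -0.03]
```

>>> {"op": "apply_moves", "data": {"moves": [[[0, 0, -0.008, 0, 0, 0, 1], [0, 0, -0.01, 0, 0, 0, 1], [0, 0, -0.01, 0, 0, 0, 1], [0, 0, -0.01, 0, 0, 0, 1], [0, 0, -0.008, 0, 0, 0, 1], [0, 0, 0, 0, 0, 0, 1], [0, 0, 0, 0, 0, 0, 1], [0, 0, 0, 0, 0, 0, 1], [0, 0, 0, 0, 0, 0, 1], [0, 0, 0, 0, 0, 0, 1]]]}}

```text
time: 15.1
eef_pos: [0.4757, -0.2819, 0.0912]
tcp_rot: [0.602, 0.798, 0.0, -0.005]
contact_force: [0.3, -0.2, -7.1]
opening: 0.64
```

>>> {"op": "apply_moves", "data": {"moves": [[[0, 0, 0, 0, 0, 0, 1], [0, 0, 0, 0, 0, 0, 1], [0, 0, 0, 0, 0, 0, 1]]]}}

```text
time: 15.4
eef_pos: [0.4753, -0.2816, 0.0903]
tcp_rot: [0.602, 0.798, 0.0, -0.006]
contact_force: [-0.3, -0.1, -8.5]
opening: 0.644
```

>>> {"op": "apply_moves", "data": {"moves": [[[0, 0, 0, 0, 0, 0, 1], [0, 0, 0, 0, 0, 0, 1], [0, 0, 0, 0, 0, 0, 1]]]}}

```text
time: 15.7
eef_pos: [0.4753, -0.2816, 0.0902]
tcp_rot: [0.602, 0.798, 0.0, -0.006]
contact_force: [-1.1, 0.4, -8.1]
opening: 0.646
```

```bash
python3 -c "
from h import *
go(.42,-.1,.14,106)"
```

```text
t 15.7 tcp [ 0.4753 -0.2816  0.0902] F [-1.05  0.37 -8.11] open 0.646 yaw 105.96 toolz [-0.0099  0.008  -0.9999] q [-0.72  0.19  1.97 -0.    0.99 -1.  ]
shift tool(mm) [190.3  -3.6 -47.8]
rot tool(deg) [-0.42 -0.6  -0.04]
```

Green weighs about 8.2 N (0.83 kg), so it is the heavier tin and goes in the rack. I'll raise it and carry it over.

>>> {"op": "apply_moves", "data": {"moves": [[[0, 0, -0.015, -0.4, -0.6, 0, 1], [0, 0, -0.02, 0, 0, 0, 1], [0, 0, -0.02, 0, 0, 0, 1], [0.02, 0, -0.015, 0, 0, 0, 1], [0.03, 0, 0, 0, 0, 0, 1], [0.035, 0, 0, 0, 0, 0, 1], [0.035, 0, 0, 0, 0, 0, 1], [0.035, 0, 0, 0, 0, 0, 1], [0.02, 0, 0, 0, 0, 0, 1], [0, 0, 0, 0, 0, 0, 1], [0, 0, 0, 0, 0, 0, 1]]]}}

```text
time: 16.8
eef_pos: [0.4273, -0.1093, 0.1748]
tcp_rot: [0.603, 0.798, 0.001, 0.01]
contact_force: [0.4, -0.2, -7.4]
opening: 0.642
```

```bash
python3 -c "
from h import *
go(.4424,.2299,.15,106.2)"
```

```text
t 16.8 tcp [ 0.4273 -0.1093  0.1748] F [ 0.42 -0.2  -7.35] open 0.642 yaw 105.86 toolz [ 0.0173 -0.0106 -0.9998] q [-0.48 -0.21  2.19 -0.    1.14 -0.76]
shift tool(mm) [322.5 106.9  21.5]
rot tool(deg) [ 0.79  0.86 -0.33]
```

>>> {"op": "apply_moves", "data": {"moves": [[[0.02, 0.02, 0, 0.8, 0.9, 0, 1], [0.03, 0.02, 0, 0, 0, 0, 1], [0.035, 0.015, 0, 0, 0, 0, 1], [0.035, 0.01, 0, 0, 0, 0, 1], [0.035, 0.008, 0, 0, 0, 0, 1], [0.035, 0.008, 0, 0, 0, 0, 1], [0.035, 0.008, 0, 0, 0, 0, 1], [0.035, 0.008, 0, 0, 0, 0, 1], [0.025, 0.005, 0, 0, 0, 0, 1], [0.02, 0, 0, 0, 0, 0, 1], [0, 0, 0, 0, 0, 0, 1], [0, 0, 0, 0, 0, 0, 1]]]}}

```text
time: 18.0
eef_pos: [0.457, 0.2154, 0.1838]
tcp_rot: [0.609, 0.793, 0.005, 0.01]
contact_force: [0.3, 0.2, -7.1]
opening: 0.64
```

```bash
python3 -c "
from h import *
go(.4424,.2299,.10,106.2)"
```

```text
t 18.0 tcp [0.457  0.2154 0.1838] F [ 0.28  0.23 -7.13] open 0.64 yaw 105.02 toolz [ 0.0226 -0.0047 -0.9997] q [ 0.24 -0.06  2.04 -0.01  1.14 -0.01]
shift tool(mm) [ 18.6 -12.1  83.4]
rot tool(deg) [ 1.18  0.61 -1.17]
```

>>> {"op": "apply_moves", "data": {"moves": [[[0.018, -0.012, 0, 1.2, 0.6, -1.1, 1], [0, 0, 0, 0, 0, 0, 1], [0, 0, 0.015, 0, 0, 0, 1], [0, 0, 0.015, 0, 0, 0, 1], [0, 0, 0.015, 0, 0, 0, 1], [0, 0, 0.015, 0, 0, 0, 1], [0, 0, 0.012, 0, 0, 0, 1], [0, 0, 0, 0, 0, 0, 1], [0, 0, 0, 0, 0, 0, 1]]]}}

```text
time: 18.9
eef_pos: [0.4465, 0.2215, 0.1062]
tcp_rot: [0.605, 0.796, -0.0, 0.003]
contact_force: [0.4, -0.5, -7.6]
opening: 0.64
```

```bash
python3 -c "
from h import *
go(.4424,.2299,.0532,106.2)"
```

```text
t 18.9 tcp [0.4465 0.2215 0.1062] F [ 0.45 -0.54 -7.58] open 0.64 yaw 105.49 toolz [ 0.0047 -0.0037 -1.    ] q [ 0.26  0.04  2.1  -0.01  0.99 -0.01]
shift tool(mm) [ 9.4 -1.8 52.9]
rot tool(deg) [ 0.2   0.28 -0.71]
```

>>> {"op": "apply_moves", "data": {"moves": [[[0.0095, -0.002, 0, 0.2, 0.3, -0.7, 1], [0, 0, 0, 0, 0, 0, 1], [0, 0, 0.01, 0, 0, 0, 1], [0, 0, 0.01, 0, 0, 0, 1], [0, 0, 0.01, 0, 0, 0, 1], [0, 0, 0.006, 0, 0, 0, 1], [0, 0, 0, 0, 0, 0, 1], [0, 0, 0, 0, 0, 0, 1]]]}}

```text
time: 19.7
eef_pos: [0.4433, 0.2315, 0.0689]
tcp_rot: [0.6, 0.8, 0.002, 0.001]
contact_force: [0.1, -0.9, -7.0]
opening: 0.644
```

```bash
python3 - <<'E'
from h import *
go(.4424,.2299,.0532,106.2)
P={n:ctrl.read_camera(n) for n in("top","side")}
A=cv2.resize(P["side"][190:330,180:320],(400,400),interpolation=cv2.INTER_CUBIC);B=cv2.resize(P["top"][150:230,150:230],(400,400),interpolation=cv2.INTER_CUBIC)
cv2.imwrite('pics/c5.png',np.hstack([B,A])[:,:,::-1])
for n in P:
    for i,s,c in blobs(P[n],(65,80,30),(92,255,255),25)[2]: print(n,s,c.round(1),onz(n,*c,.104).round(4))
E
```

```text
t 19.7 tcp [0.4433 0.2315 0.0689] F [ 0.1  -0.89 -7.01] open 0.644 yaw 106.28 toolz [ 0.0035  0.0018 -1.    ] q [ 0.28  0.1   2.12  0.    0.92 -0.01]
shift tool(mm) [-1.3 -1.4 15.7]
rot tool(deg) [ 0.22 -0.04  0.08]
side [267 246  24  19 321] [279.7 255.7] [0.4396 0.2347 0.104 ]
```

View pics/c5.png

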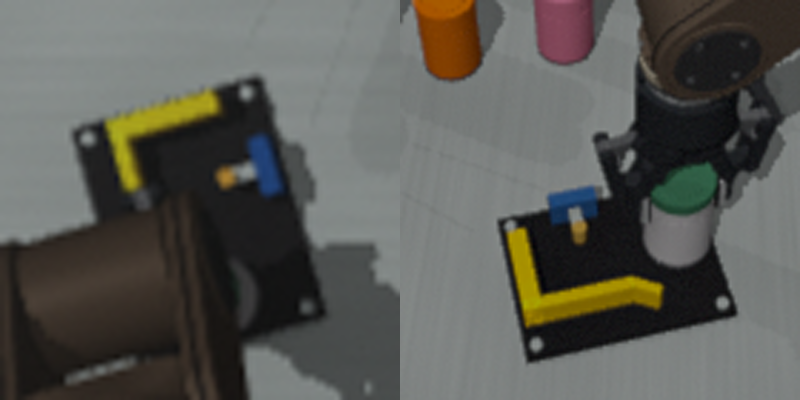

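The tin hangs upright over the bare apron, at (678,235) in the side crop, in line with the channel. I'll lower it gently.

>>> {"op": "apply_moves", "data": {"moves": [[[-0.001, -0.001, 0.004, 0.2, 0, 0, 1], [0, 0, 0.004, 0, 0, 0, 1], [0, 0, 0.003, 0, 0, 0, 1], [0, 0, 0.002, 0, 0, 0, 1], [0, 0, 0, 0, 0, 0, 1], [0, 0, 0, 0, 0, 0, 1]]]}}

```text
time: 20.4
eef_pos: [0.4438, 0.2304, 0.0563]
tcp_rot: [0.6, 0.8, 0.002, 0.001]
contact_force: [-0.5, -0.3, -8.0]
opening: 0.639
```

```bash
cat >> h.py <<'E'
def rk():
    s=ctrl.get_state();th=np.radians(16.2);E=np.array([[np.cos(th),np.sin(th)],[-np.sin(th),np.cos(th)]])
    print("rack xy mm",(E@(s["eef_pos"][:2]-[.5015,.2486])*1000).round(1),"F rack",(E@s["contact_force"][:2]).round(2),s["contact_force"][2].round(2))
E
python3 -c "
from h import *
go(.4424,.2299,.0532,106.2);rk()"
```

```text
t 20.4 tcp [0.4438 0.2304 0.0563] F [-0.46 -0.32 -7.97] open 0.639 yaw 106.27 toolz [ 0.0029  0.0016 -1.    ] q [ 0.28  0.13  2.12  0.    0.89 -0.01]
shift tool(mm) [-0.1 -1.5  3. ]
rot tool(deg) [ 0.19 -0.04  0.07]
rack xy mm [-60.5  -1.4] F rack [-0.53 -0.18] -7.97
```

>>> {"op": "apply_moves", "data": {"moves": [[[0, 0, 0.002, 0.1, 0, 0, 1], [0, 0, 0.002, 0, 0, 0, 1], [0, 0, 0, 0, 0, 0, 1]]]}}

```text
time: 20.7
eef_pos: [0.4446, 0.2307, 0.0534]
tcp_rot: [0.6, 0.8, 0.001, 0.0]
contact_force: [-0.6, -0.2, -8.0]
opening: 0.64
```

>>> {"op": "apply_moves", "data": {"moves": [[[0, 0, 0.0015, 0, 0, 0, 1], [0, 0, 0, 0, 0, 0, 1]]]}}

```text
time: 20.9
eef_pos: [0.4453, 0.231, 0.0535]
tcp_rot: [0.6, 0.8, 0.001, 0.001]
contact_force: [0.4, 0.9, -7.6]
opening: 0.642
```

```bash
python3 -c "
from h import *
go(.4424,.2299,.0532,106.2);rk()"
```

```text
t 20.9 tcp [0.4453 0.231  0.0535] F [ 0.39  0.95 -7.58] open 0.642 yaw 106.28 toolz [ 0.0026  0.0016 -1.    ] q [ 0.28  0.13  2.12  0.    0.89 -0.01]
shift tool(mm) [-0.3 -3.1  0.2]
rot tool(deg) [ 0.17 -0.05  0.08]
rack xy mm [-58.9  -1.2] F rack [0.64 0.8 ] -7.58
```

>>> {"op": "apply_moves", "data": {"moves": [[[0, -0.002, 0.002, 0, 0, 0, 1], [0, 0, 0.001, 0, 0, 0, 1], [0, 0, 0.001, 0, 0, 0, 1]]]}}

```text
time: 21.2
eef_pos: [0.4455, 0.2312, 0.0533]
tcp_rot: [0.6, 0.8, 0.003, 0.001]
contact_force: [-3.9, -1.3, 6.2]
opening: 0.637
```

```bash
python3 -c "
from h import *
go(.4424,.2299,.0532,106.2);rk()"
```

```text
t 21.2 tcp [0.4455 0.2312 0.0533] F [-3.95 -1.27  6.18] open 0.637 yaw 106.29 toolz [ 0.0054  0.0024 -1.    ] q [ 0.28  0.13  2.12  0.    0.88 -0.01]
shift tool(mm) [-0.4 -3.3  0.1]
rot tool(deg) [ 0.33 -0.04  0.09]
rack xy mm [-58.6  -1.1] F rack [-4.14 -0.12] 6.18
```

The tin is on the plate. I'll slide in gently.

>>> {"op": "apply_moves", "data": {"moves": [[[0, 0.004, -0.0005, 0.3, 0, 0, 1], [0, 0.005, 0, 0, 0, 0, 1], [0, 0.005, 0, 0, 0, 0, 1], [0, 0.005, 0, 0, 0, 0, 1], [0, 0.004, 0, 0, 0, 0, 1], [0, 0, 0, 0, 0, 0, 1]]]}}

```text
time: 21.8
eef_pos: [0.4697, 0.2381, 0.0532]
tcp_rot: [0.6, 0.8, 0.001, 0.0]
contact_force: [-0.9, -0.4, -0.2]
opening: 0.638
```

```bash
python3 -c "
from h import *
go(.4424,.2299,.0535,106.2);rk()"
```

```text
t 21.8 tcp [0.4697 0.2381 0.0532] F [-0.93 -0.42 -0.23] open 0.638 yaw 106.3 toolz [ 1.2e-03  7.0e-04 -1.0e+00] q [ 0.28  0.19  2.06  0.    0.9  -0.01]
shift tool(mm) [ -0.2 -28.5  -0.3]
rot tool(deg) [ 0.08 -0.02  0.1 ]
rack xy mm [-33.5  -1.2] F rack [-1.01 -0.15] -0.23
```

>>> {"op": "apply_moves", "data": {"moves": [[[0, 0.004, 0, 0, 0, 0, 1], [0, 0.005, 0, 0, 0, 0, 1], [0, 0.005, 0, 0, 0, 0, 1], [0, 0.004, 0, 0, 0, 0, 1], [0, 0, 0, 0, 0, 0, 1]]]}}

```text
time: 22.3
eef_pos: [0.4887, 0.2436, 0.0533]
tcp_rot: [0.6, 0.8, 0.001, 0.0]
contact_force: [-0.1, -0.3, 0.6]
opening: 0.644
```

```bash
python3 -c "
from h import *
go(.4424,.2299,.0535,106.2);rk()"
```

```text
t 22.3 tcp [0.4887 0.2436 0.0533] F [-0.13 -0.26  0.58] open 0.644 yaw 106.3 toolz [ 1.4e-03  7.0e-04 -1.0e+00] q [ 0.28  0.22  2.01  0.    0.9  -0.01]
shift tool(mm) [ -0.2 -48.3  -0.3]
rot tool(deg) [ 0.09 -0.02  0.1 ]
rack xy mm [-13.7  -1.2] F rack [-0.2  -0.21] 0.58
```

>>> {"op": "apply_moves", "data": {"moves": [[[0, 0.003, 0, 0, 0, 0, 1], [0, 0.004, 0, 0, 0, 0, 1], [0, 0.004, 0, 0, 0, 0, 1], [0, 0.003, 0, 0, 0, 0, 1], [0, 0, 0, 0, 0, 0, 1]]]}}

```text
time: 22.8
eef_pos: [0.5012, 0.2483, 0.0534]
tcp_rot: [0.6, 0.8, -0.001, -0.002]
contact_force: [-1.6, 0.8, -1.3]
opening: 0.638
```

```bash
python3 -c "
from h import *
go(.4424,.2299,.0535,106.2);rk()"
```

```text
t 22.8 tcp [0.5012 0.2483 0.0534] F [-1.61  0.76 -1.28] open 0.638 yaw 106.24 toolz [-4.7e-03  9.0e-04 -1.0e+00] q [ 0.28  0.25  1.98  0.    0.92 -0.01]
shift tool(mm) [ -1.2 -61.6   0.1]
rot tool(deg) [-0.24 -0.13  0.04]
rack xy mm [-0.4 -0.2] F rack [-1.33  1.18] -1.28
```

>>> {"op": "apply_moves", "data": {"moves": [[[-0.002, 0.003, 0, -0.2, 0, 0, 1], [-0.001, 0.004, 0, 0, 0, 0, 1], [-0.001, 0.004, 0, 0, 0, 0, 1]]]}}

```text
time: 23.1
eef_pos: [0.5071, 0.25, 0.0537]
tcp_rot: [0.602, 0.799, -0.003, -0.009]
contact_force: [-8.3, 2.9, 7.9]
opening: 0.641
```

```bash
python3 -c "
from h import *
go(.4424,.2299,.0535,106.2);rk()"
```

```text
t 23.1 tcp [0.5071 0.25   0.0537] F [-8.26  2.92  7.93] open 0.641 yaw 106.03 toolz [-0.0191  0.0057 -0.9998] q [ 0.27  0.27  1.95  0.01  0.93 -0.01]
shift tool(mm) [ -1.5 -67.7   1.3]
rot tool(deg) [-0.96 -0.62 -0.16]
rack xy mm [ 5.8 -0.2] F rack [-7.12  5.1 ] 7.93
```

>>> {"op": "apply_moves", "data": {"moves": [[[-0.001, 0.004, -0.0005, -0.9, -0.4, 0, 1], [-0.001, 0.005, 0, -0.3, -0.2, 0, 1], [-0.001, 0.005, 0, -0.3, -0.2, 0, 1]]]}}

```text
time: 23.4
eef_pos: [0.5158, 0.2539, 0.0534]
tcp_rot: [0.603, 0.798, -0.0, -0.003]
contact_force: [-7.5, 0.5, 6.0]
opening: 0.642
```

```bash
python3 -c "
from h import *
go(.4424,.2299,.0535,106.2);rk()"
```

```text
t 23.4 tcp [0.5158 0.2539 0.0534] F [-7.55  0.46  6.  ] open 0.642 yaw 105.84 toolz [-0.0056  0.0037 -1.    ] q [ 0.28  0.28  1.94  0.01  0.92 -0.  ]
shift tool(mm) [ -3.1 -77.1   0.2]
rot tool(deg) [-0.25 -0.29 -0.36]
rack xy mm [15.2  1.1] F rack [-7.12  2.55] 6.0
```

>>> {"op": "apply_moves", "data": {"moves": [[[-0.002, 0.004, 0, -0.2, -0.2, -0.3, 1], [-0.001, 0.004, 0, 0, 0, 0, 1], [-0.001, 0.003, 0, 0, 0, 0, 1]]]}}

```text
time: 23.7
eef_pos: [0.5241, 0.2561, 0.0535]
tcp_rot: [0.602, 0.799, -0.001, -0.006]
contact_force: [-6.2, 0.6, 2.4]
opening: 0.644
```

```bash
python3 -c "
from h import *
go(.4424,.2299,.0535,106.2);rk()"
```

```text
t 23.7 tcp [0.5241 0.2561 0.0535] F [-6.17  0.58  2.43] open 0.644 yaw 106.03 toolz [-0.0108  0.0058 -0.9999] q [ 0.28  0.3   1.91  0.01  0.93 -0.01]
shift tool(mm) [ -2.6 -85.8   0.7]
rot tool(deg) [-0.5  -0.49 -0.17]
rack xy mm [23.8  0.9] F rack [-5.76  2.28] 2.43
```

>>> {"op": "apply_moves", "data": {"moves": [[[-0.002, 0.003, 0, -0.5, -0.5, -0.2, 1], [-0.001, 0.003, 0, 0, 0, 0, 1], [0, 0.002, 0, 0, 0, 0, 1]]]}}

```text
time: 24.0
eef_pos: [0.5326, 0.2587, 0.0534]
tcp_rot: [0.601, 0.799, 0.003, -0.002]
contact_force: [-3.3, -0.6, 0.6]
opening: 0.641
```

```bash
python3 -c "
from h import *
go(.4424,.2299,.0535,106.2);rk()"
```

```text
t 24.0 tcp [0.5326 0.2587 0.0534] F [-3.34 -0.59  0.59] open 0.641 yaw 106.09 toolz [ 2.0e-04  6.4e-03 -1.0e+00] q [ 0.28  0.31  1.9   0.01  0.93 -0.01]
shift tool(mm) [ -2.7 -94.7  -0.3]
rot tool(deg) [ 0.11 -0.35 -0.11]
rack xy mm [32.7  1. ] F rack [-3.37  0.37] 0.59
```

>>> {"op": "apply_moves", "data": {"moves": [[[-0.001, 0.002, 0, 0, -0.3, 0, 1], [0, 0.001, 0, 0, 0, 0, 1]]]}}

```text
time: 24.2
eef_pos: [0.534, 0.2586, 0.0534]
tcp_rot: [0.601, 0.799, -0.002, -0.002]
contact_force: [-6.2, -0.9, 4.9]
opening: 0.643
```

```bash
python3 -c "
from h import *
go(.4424,.2299,.0535,106.2);rk()"
```

```text
t 24.2 tcp [0.534  0.2586 0.0534] F [-6.23 -0.86  4.91] open 0.643 yaw 106.12 toolz [-4.9e-03 -3.0e-04 -1.0e+00] q [ 0.28  0.32  1.89  0.    0.94 -0.  ]
shift tool(mm) [ -2.1 -96.    0.3]
rot tool(deg) [-0.27 -0.06 -0.08]
rack xy mm [34.   0.5] F rack [-6.22  0.91] 4.91
```

>>> {"op": "apply_moves", "data": {"moves": [[[0, 0.002, 0, -0.2, 0, 0, 1], [0, 0.002, 0, 0, 0, 0, 1]]]}}

```text
time: 24.4
eef_pos: [0.5343, 0.2586, 0.0535]
tcp_rot: [0.6, 0.8, -0.005, -0.004]
contact_force: [-9.5, -0.6, 7.5]
opening: 0.644
```

```bash
python3 -c "
from h import *
go(.4424,.2299,.0535,106.2);rk()"
```

```text
t 24.4 tcp [0.5343 0.2586 0.0535] F [-9.45 -0.6   7.47] open 0.644 yaw 106.19 toolz [-0.0129 -0.0037 -0.9999] q [ 0.28  0.32  1.89  0.    0.95 -0.  ]
shift tool(mm) [ -1.9 -96.3   1.3]
rot tool(deg) [-0.77 -0.   -0.01]
rack xy mm [34.3  0.4] F rack [-9.25  2.06] 7.47
```

>>> {"op": "apply_moves", "data": {"moves": [[[0, 0.003, 0, -0.8, 0, 0, 1], [0, 0.003, 0, -0.3, 0, 0, 1]]]}}

```text
time: 24.6
eef_pos: [0.5344, 0.2586, 0.0535]
tcp_rot: [0.6, 0.8, -0.005, -0.004]
contact_force: [-11.2, -1.7, 9.1]
opening: 0.645
```

```bash
python3 -c "
from h import *
go(.4424,.2299,.0535,106.2);rk()"
```

```text
t 24.6 tcp [0.5344 0.2586 0.0535] F [-11.15  -1.68   9.06] open 0.645 yaw 106.25 toolz [-0.0124 -0.0044 -0.9999] q [ 0.28  0.32  1.89 -0.    0.95 -0.  ]
shift tool(mm) [ -1.8 -96.3   1.3]
rot tool(deg) [-0.75  0.04  0.05]
rack xy mm [34.3  0.4] F rack [-11.18   1.5 ] 9.06
```

Firm against the stop: position is stalled and the force rises to 11 N. I'll relax, open and rise.

>>> {"op": "apply_moves", "data": {"moves": [[[0, 0, 0, 0, 0, 0, 1], [0, 0, 0, 0, 0, 0, 0], [0, 0, 0, 0, 0, 0, -0.5], [0, 0, 0, 0, 0, 0, -1], [0, 0, 0, 0, 0, 0, -1], [0, 0, 0, 0, 0, 0, -1]]], "force": 30}}

```text
time: 25.2
eef_pos: [0.5386, 0.2581, 0.0549]
tcp_rot: [0.6, 0.8, -0.002, 0.0]
contact_force: [0.4, -0.3, 0.8]
opening: 1.004
```

```bash
python3 -c "
from h import *
go(.533,.256,.0535,106.2);rk()"
```

```text
t 25.2 tcp [0.5386 0.2581 0.0549] F [ 0.41 -0.3   0.82] open 1.004 yaw 106.27 toolz [-0.0019 -0.0041 -1.    ] q [ 0.28  0.32  1.88 -0.    0.94 -0.  ]
shift tool(mm) [-0.4 -6.   1.4]
rot tool(deg) [-0.17  0.2   0.07]
rack xy mm [38.3 -1.3] F rack [ 0.32 -0.4 ] 0.82
```

>>> {"op": "apply_moves", "data": {"moves": [[[0, -0.003, -0.008, 0, 0, 0, -1], [0, 0, -0.01, 0, 0, 0, -1], [0, 0, -0.015, 0, 0, 0, -1], [0, 0, -0.02, 0, 0, 0, -1], [0, 0, -0.02, 0, 0, 0, -1], [0, 0, -0.03, 0, 0, 0, -1], [0, 0, -0.03, 0, 0, 0, -1], [0, 0, 0, 0, 0, 0, -1]]]}}

```text
time: 26.0
eef_pos: [0.5374, 0.258, 0.2019]
tcp_rot: [0.6, 0.8, 0.001, 0.003]
contact_force: [-0.3, 0.3, -0.0]
opening: 1.003
```

>>> {"op": "apply_moves", "data": {"moves": [[[-0.04, 0, -0.01, 0, 0, 0, -1], [-0.04, 0, -0.01, 0, 0, 0, -1], [-0.04, 0, 0, 0, 0, 0, -1], [-0.04, 0, 0, 0, 0, 0, -1], [-0.04, 0, 0, 0, 0, 0, -1], [-0.04, 0, 0, 0, 0, 0, -1], [-0.03, 0, 0, 0, 0, 0, -1], [0, 0, 0, 0, 0, 0, -1], [0, 0, 0, 0, 0, 0, -1]]]}}

```text
time: 26.9
eef_pos: [0.615, -0.0093, 0.2288]
tcp_rot: [0.598, 0.801, 0.004, 0.006]
contact_force: [0.3, -0.7, -0.8]
opening: 1.003
```

```bash
python3 - <<'E'
from h import *
go(.533,.256,.2,106.2)
P={n:ctrl.read_camera(n) for n in("top","side")}
A=cv2.resize(P["side"][220:330,190:310],(400,400),interpolation=cv2.INTER_CUBIC);B=cv2.resize(P["top"][150:230,150:230],(400,400),interpolation=cv2.INTER_CUBIC)
cv2.imwrite('pics/c6.png',np.hstack([B,A])[:,:,::-1])
th=np.radians(16.2);E=np.array([[np.cos(th),np.sin(th)],[-np.sin(th),np.cos(th)]])
for n in P:
    cv2.imwrite(f"pics/{n}9.png",P[n][:,:,::-1])
    for i,s,c in blobs(P[n],(65,80,30),(92,255,255),25)[2]: p=onz(n,*c,.096);print(n,s,c.round(1),p.round(4),"rack",E@(p[:2]-[.5015,.2486])*1000)
    for i,s,c in blobs(P[n],(100,120,50),(125,255,255),100)[2]:
        if s[4]<300: print("blue",c.round(1),onz(n,*c,.09).round(4))
    d=cv2.absdiff(P[n],cv2.imread(f"pics/{n}0.png")[:,:,::-1]).max(2)
    m=cv2.morphologyEx((d>60).astype(np.uint8),cv2.MORPH_OPEN,np.ones((2,2)));k,l,s,c=cv2.connectedComponentsWithStats(m); print(n,"diff",[(*c[i].round().astype(int),s[i,4]) for i in range(1,k) if s[i,4]>12])
E
```

```text
t 26.9 tcp [ 0.615  -0.0093  0.2288] F [ 0.27 -0.68 -0.81] open 1.003 yaw 106.5 toolz [ 0.0147 -0.0015 -0.9999] q [-0.18  0.15  1.74  0.    1.23 -0.47]
shift tool(mm) [277.9  -3.6  27.2]
rot tool(deg) [0.78 0.32 0.31]
top [172 173  18  18 229] [181.  181.3] [0.5319 0.2576 0.096 ] rack [31.67561325  0.12431706]
blue [288.6 179.2] [ 0.5364 -0.0911  0.09  ]
top diff [(np.int64(227), np.int64(269), np.int32(12501)), (np.int64(289), np.int64(118), np.int32(18)), (np.int64(178), np.int64(180), np.int32(64)), (np.int64(184), np.int64(182), np.int32(92)), (np.int64(353), np.int64(200), np.int32(82)), (np.int64(359), np.int64(257), np.int32(59)), (np.int64(306), np.int64(306), np.int32(3079)), (np.int64(399), np.int64(299), np.int32(14)), (np.int64(429), np.int64(352), np.int32(9655)), (np.int64(402), np.int64(306), np.int32(14)), (np.int64(409), np.int64(305), np.int32(18)), (np.int64(508), np.int64(322), np.int32(279)), (np.int64(352), np.int64(339), np.int32(74)), (np.int64(509), np.int64(359), np.int32(132)), (np.int64(290), np.int64(378), np.int32(96))]
side [224 255  27  23 481] [237.2 
[... 247 characters left out ...]
17)), (np.int64(416), np.int64(32), np.int32(23)), (np.int64(190), np.int64(33), np.int32(16)), (np.int64(395), np.int64(82), np.int32(3567)), (np.int64(484), np.int64(79), np.int32(613)), (np.int64(451), np.int64(117), np.int32(73)), (np.int64(496), np.int64(112), np.int32(47)), (np.int64(268), np.int64(117), np.int32(81)), (np.int64(440), np.int64(133), np.int32(65)), (np.int64(386), np.int64(160), np.int32(1336)), (np.int64(495), np.int64(202), np.int32(2173)), (np.int64(453), np.int64(182), np.int32(48)), (np.int64(229), np.int64(262), np.int32(22)), (np.int64(236), np.int64(270), np.int32(121)), (np.int64(248), np.int64(269), np.int32(14)), (np.int64(237), np.int64(285), np.int32(278))]
```

View pics/c6.png

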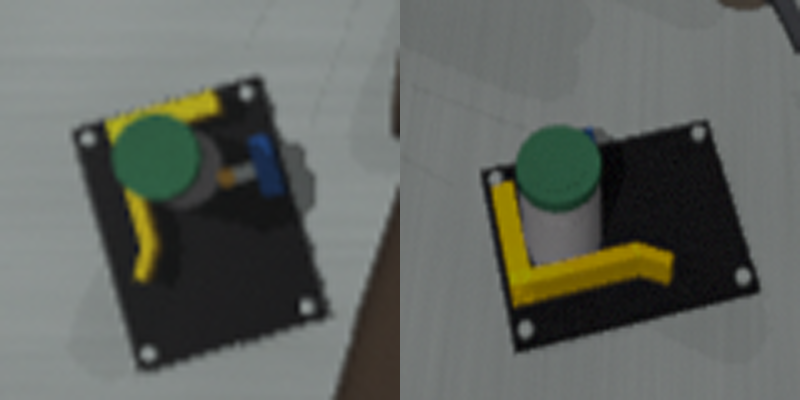

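Green sits in the corner behind the roller: lid at (155,157) in the top crop, which puts it at rack (31.7, 0.1) mm. The side view shows it upright and touching the stop. Blue is unmoved, and the arm is clear of everything. Handing in.

```bash
python3 -c "
from plant import ctrl
print(ctrl.sign_off())"
```

```text
the job is handed in; nothing more can be done
None
```

The heavier tin, green, is fully home in the rack. The lighter blue one stands where it started on the bench. I handed the job in at about 27 s.

- **Weighing:** I lifted blue first and it read about 3.2 N (0.33 kg). After standing it back, I lifted green, which read about 8.2 N (0.83 kg).
- **Sliding in:** I set green on the apron and slid it past the catch until it stalled against the end stop. The force rose to 11 N there, and then I let go.
- **Last checks:**
  - From the top camera, green is at rack (31.7, 0.1) mm, against a home position of (32, 0), and it stands upright behind the roller.
  - Blue is within a pixel of its first position.
  - The gripper is open and touching nothing.
- **Disagreements:**
  - The side camera gave green as (34.3, 2.1) mm. Its colour mask includes the lid's rim, which shifts the reading.
  - The measured tool position was also off, up to 34.3 mm along the rack at the stop and about +1 mm sideways past the catch. The tin may therefore have brushed the fixed wall lightly, though side forces stayed around 5 N or less.
  - Comparing first and last top pictures left small differences near the hammer and the brush. I took these to be the arm's shadow, since the side picture showed no change there.

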